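Refit the speed knob of a train controller

TASK

The red speed knob has come off the silver-topped model train controller and lies on the board beside it. Put it back on the D-shaped spindle: press lightly and turn it slowly until the flats meet and it drops fully home, then turn the controller down to its red OFF mark and let go. Be gentle: never load the controller with more than 30 N, whether pressing on it or turning it against its end stop, and leave the green van, the small screwdriver and the tape roll where they are.

Things in the scene. Friction and masses are not known exactly. Their poses are not given: they have to be found in the camera images.
- knob: Loose red round knob, 38 mm across, 26 mm high, 80 g, upright on the board. Origin: centre of its underside; z up; +x towards its white pointer line. Straight ribbed side: grip it across any diameter, firmly (20 N). Below, a 21 mm countersink narrows to a 14.7 mm round bore within 3.5 mm; from 7 mm inside to its end at 18 mm the bore is D-shaped, the flat on the pointer (+x) side, 3.1 mm off the axis.
- throttle: Train controller, fixed: dark box 116 x 158 mm on screw feet, silver face plate 48 mm above its origin with scale ticks, switch and lamp. Origin: under the spindle's axis, 0 to 8 mm above the board (feet set differently each time); z up; -x is its front. The red OFF mark lies 135 degrees anticlockwise (from above) from its +x.
- spindle_top (a point): Top centre of the brass spindle, 14 mm thick, 20 mm out of the plate; axes: the controller's. Its one flat (must face as the pointer does) was left 0.55 to 1.2 rad clockwise from above of OFF, not measured. Flats not aligned, the knob stops with this point 7 mm inside it; home, 18 mm. Gives 1.2 mm down on a spring (3 to 15 N). Drag 0.025 N m; end stop 0.03 rad past OFF; knob play 0.15 rad.
- off_mark (a point): Inner end of the red OFF mark on the face plate, 22 mm from the spindle's axis.
- knob_pointer (a point): Rim end of the white pointer line on the knob's top: 19 mm from the knob's axis along its +x, 26 mm above its underside.
- van_green: Loose green model box van with grey roof, 116 x 30 x 44 mm, standing on the board in front of the controller; origin: centre of its underside, y along it. Leave it alone.
- screwdriver_small: Loose small blue screwdriver, 112 mm long, 14 mm thick, lying behind the work; origin: under its middle, y along it. Leave it alone.
- masking_tape: Loose roll of tan masking tape, 104 mm across and 25 mm high, lying flat behind the work; origin: centre of its underside. Leave it alone.
Not all that is in view belongs to the job. Leave any black or turquoise look-alike of the knob alone.

How it is judged (in metres and radians):
On the way:
1. the knob is fully home on the spindle (horizontal distance between knob and spindle_top below 0.002 m and z of knob in the frame of throttle below 0.052 m and angle between knob's own z axis and vertical below 0.1 rad), for 0.2 s.
At the end, for the whole second after the job is handed in: Knob home on the spindle (underside at most 4 mm above the plate, axis within 2 mm of the spindle's, tilt under 0.1 rad), its pointer's rim end within 5.5 mm (about 14 degrees) of the OFF mark's inner end, at rest and released (all of step 1 and horizontal distance between knob_pointer and off_mark below 0.0055 m and linear speed of knob below 0.02 m/s); the robot touches nothing.
It fails at once if the controller or its spindle is loaded with more than 30 N (contact force between anything else and throttle above 30 N).
It fails at once if the green van, the small screwdriver or the tape roll is moved by more than 15 mm (distance of any of van_green, screwdriver_small, masking_tape from where it was at the start of the episode above 0.015 m).
It also fails if it takes over 61 s, if anything falls off the work surface, if the arm or the gripper's body presses on something with over 40 N, if the wrist force passes 120 N, or if a joint passes its speed limit or range.

ROBOT

A 6-joint arm with a two-finger parallel gripper is mounted at the origin on the work surface; the furniture and walls round the work are solid. World frame = base frame: x ahead of the robot, y to its left, z up, the work surface at z = 0. Lengths are in m, angles in degrees, forces in N, time in s.
With the tool pointing down it reaches from about 0.25 to 0.725 m from the base axis. Payload 9.7 kg.
Tool frame: the origin (TCP) lies on the centre line of the jaws, within the pads' length; the fingertips stand 14 mm ahead of it and the grasp point (between the pads) lies 5 mm behind it; z points along the fingers, y is the line along which they close (so a half turn about z gives the same grasp; the last joint's range is limited). The gripper opens to 85 mm and grips with 20 to 120 N. Pads are 22 mm wide; open, the fingers measure 114 mm over their backs; the gripper's body (76 mm by 85 mm) begins 54 mm behind the grasp point. The pads swing forward as they close: fully open they stand 13 mm farther back than shut.
Start: joints at [-68.927, 4.979, 10.078, 95.1, 0, 90], TCP at [0.198, -0.513, 0.245] pointing down, gripper open.
Joint ranges: [-179.16, 179.16], [-48.56, 103.87], [-65.8, 70.77], [-126.05, 130.52], [-82.76, 87.17], [-180, 180]. Speed limits (degrees/s): [127.2, 127.2, 147.25, 180, 180, 180].

INTERFACE

Orientations are given as [roll, pitch, yaw] about the fixed x, y, z axes, in that order (R = Rz(yaw) Ry(pitch) Rx(roll)).
In Python, from workcell import bot, camera, get_calibration, ticket gives the robot as it stands. The module is installed in compiled form; this text tells all that it offers.
- The arm moves only by the tool send_rows, never from a script. Its arguments are lists of equal length, an entry for each row: "linear": the shift along the tool's x, y, z in m, a list of three; "twist": the turn, a rotation vector about the tool's x, y, z in units of 10 degrees (1.0 is 10 degrees), a list of three; "gripper": the opening in per cent of the stroke, from 0 (shut) to 100 (fully open). In form: {"linear": [[x, y, z], ...], "twist": [[wx, wy, wz], ...], "gripper": [gripper, ...]}. A call has 1 to 8 rows; each row shifts and turns the commanded pose from where the row before left it, along the tool's axes as they then stand; what a row does not reach is not made up. A row lasts 1/8 s, in which the tool goes at most 62.5 mm and 10.7 degrees, less where a joint would pass 70% of its speed; a pose out of reach is approached as far as the arm can. A call with a gripper value outside its range is refused whole. The fingers move at their own pace and stop on an object; "grip_force" is the grip in N (left out, the last holds). Time passes only in rows, so rows that do not move let the fingers close. It gives the time, the measured TCP pose, the force, the opening and the grip force at its end, in the units of the state.
- bot.get_obs(): the state, without advancing time (a new reading comes with each control period).
- camera(name): name is "scene" or "top" or "wrist"; returns the picture (480x640x3 uint8, red, green, blue); there is no depth.
- get_calibration(name): a dict with "fx", "fy", "cx", "cy" (pixels), "origin" and "orientation" of the camera in the world; the wrist camera has in their place "hand_eye" (4x4, takes a point from camera to tool coordinates, whose origin is the TCP and whose axes are the flange's). Camera axes: x right, y down, z forward; pixel columns grow to the right and rows downward; lengths in m; the calibration is good to about 2 mm. A picture is of the moment at which its call begins: read the wrist's pose just before it. get_calibration takes no time and is no camera call.
- ticket.job_done(): hands the job in; it is judged then, once.
The state is a dict: "time": time; "q": joint angles; "qd": joint speeds; "joint_efforts": joint torques, N m; "ee_pos": TCP position; "tcp_rot": TCP orientation; "wrist_force": force on the tool from outside, world axes, zero at the start; "torque": the same for the moment, N m; "opening": finger opening in m; "grasp_force": force on a finger pad.
Only numpy, scipy, OpenCV 4.12 (cv2) and the standard library are available. Lean on these libraries where they do the work, as an engineer would, in place of code of your own. Each camera call takes 0.05 s, during which the arm holds its last target. There are 200 camera calls.

## Working session

There is one attempt and no reset: what is moved stays moved. The work goes in short steps, Python scripts to look and compute and a tool call to move; the robot and the scene stay as the last step left them, time stands still between calls to the robot, and variables do not carry over. Pictures are saved under pics/ and viewed, at most 10 in all, crops included, and the job is handed in when it is done.

Besides the shell and the picture viewer there is one more tool, called after ">>>" as name(argument=value, ...) on one line, values as JSON. send_rows: Moves the arm, as the interface text tells. Its arguments: {"type":"object","properties":{"linear":{"type":"array"},"twist":{"type":"array"},"gripper":{"type":"array"},"grip_force":{"type":"number"}},"required":["linear","twist","gripper"]}

```bash
mkdir -p pics; cat > h.py <<'E'
import numpy as np,cv2
from scipy.spatial.transform import Rotation as R
from workcell import bot,camera,get_calibration,ticket
def snap(n,f,crop=None,s=1):
    o=bot.get_obs(); im=camera(n)[:,:,::-1].copy()
    cv2.imwrite('pics/raw_'+f,im)
    if crop: x0,y0,x1,y1=crop; im=im[y0:y1,x0:x1]
    cv2.imwrite('pics/'+f,cv2.resize(im,None,fx=s,fy=s,interpolation=cv2.INTER_CUBIC)); return o
def cam(n,o=None):
    c=get_calibration(n)
    if 'hand_eye' in c:
        H=np.array(c['hand_eye']);Rt=R.from_euler('xyz',o['tcp_rot'],degrees=True).as_matrix()
        return c,Rt@H[:3,:3],Rt@H[:3,3]+np.array(o['ee_pos'])
    q=np.array(c['orientation']); 
    Rm=q if q.shape==(3,3) else R.from_euler('xyz',q,degrees=True).as_matrix()
    return c,Rm,np.array(c['origin'])
def ray(n,u,v,z,o=None):
    c,Rm,t=cam(n,o); d=Rm@np.array([(u-c['cx'])/c['fx'],(v-c['cy'])/c['fy'],1]); return t+d*(z-t[2])/d[2]
def proj(n,p,o=None):
    c,Rm,t=cam(n,o); q=Rm.T@(np.array(p)-t); return [c['fx']*q[0]/q[2]+c['cx'],c['fy']*q[1]/q[2]+c['cy']]
E
python3 - <<'E'
from h import *
print(bot.get_obs())
for n in('scene','top','wrist'): print(get_calibration(n))
a=camera('scene');b=camera('top')
cv2.imwrite('pics/scene.png',a[:,:,::-1]);cv2.imwrite('pics/top.png',b[:,:,::-1])
E
```

```text
{'time': 0.0, 'q': array([-6.89258497e+01,  5.00970317e+00,  1.00347927e+01,  9.51001027e+01,
       -4.91695682e-04,  8.99987502e+01]), 'qd': array([ 0.10178269,  0.04407989,  0.0028211 ,  0.05001278, -0.01196586,
        0.05398588]), 'joint_efforts': array([ 1.61519069e-04, -5.20383990e+01,  4.64807618e+01,  1.61581003e-02,
        6.52656195e-05,  4.57762170e-06]), 'ee_pos': array([ 0.1976873, -0.5130141,  0.2445995]), 'tcp_rot': array([-1.79924987e+02,  4.90058925e-04,  2.10754008e+01]), 'wrist_force': array([-0.92942968, -0.68156217, -0.14446763]), 'torque': array([ 0.03999142, -0.01249164, -0.0298456 ]), 'grasp_force': 0.0, 'opening': 0.08557957323385068}
{'fx': 585.2987885561848, 'fy': 585.2987885561848, 'cx': 322.6629659856347, 'cy': 241.49679470794214, 'origin': array([-0.05153039, -0.5287835 ,  0.5307206 ]), 'orientation': array([-115.4899448 ,   -0.48115612,  -38.6097132 ])}
{'fx': 523.6966818313366, 'fy': 523.6966818313366, 'cx': 322.5215776614804, 'cy': 245.69351296223667, 'origin': array([0.48162684, 0.17795991, 0.97946334]), 'orientation': array([-174.5868642 ,   -0.41888821,  -91.51355884])}
{'fx': 427.1099677240332, 'fy': 427.1099677240332, 'cx': 320.34717513976943, 'cy': 235.01693097355172, 'hand_eye': array([[-3.44560080e-04, -9.61057805e-01, -2.76347202e-01,
         7.01531387e-02],
       [ 9.99999883e-01, -4.25349774e-04,  2.32409376e-04,
        -3.24112792e-04],
       [-3.40903065e-04, -2.76347089e-01,  9.61057839e-01,
        -1.27174596e-01],
       [ 0.00000000e+00,  0.00000000e+00,  0.00000000e+00,
         1.00000000e+00]])}
```

View pics/top.png

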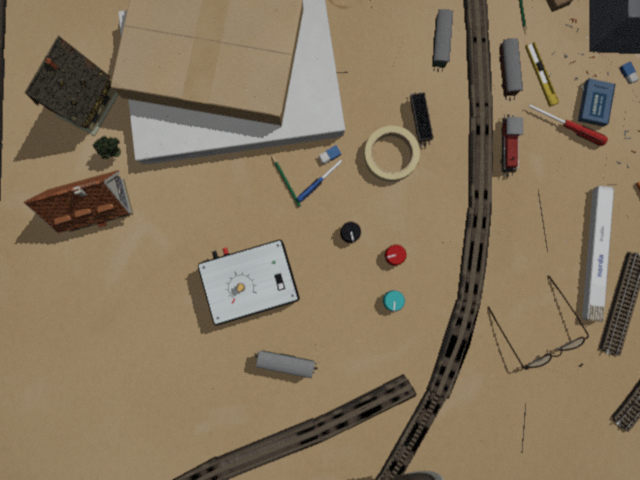

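View pics/scene.png

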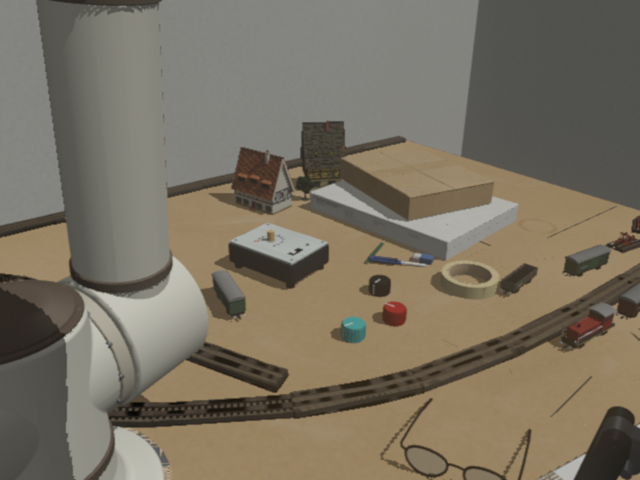

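Top view: the controller plate is around (248,282) with its spindle at about (240,288) and the red mark at about (233,301). The red knob is at about (397,255), black at (351,232), turquoise at (395,301). I'll enlarge both areas.

```bash
python3 - <<'E'
from h import *
im=cv2.imread('pics/top.png')
a=cv2.resize(im[232:332,192:302],None,fx=5,fy=5,interpolation=cv2.INTER_CUBIC)
b=cv2.resize(im[235:275,377:417],None,fx=6,fy=6,interpolation=cv2.INTER_CUBIC)
c=np.zeros((500,800,3),np.uint8);c[:,:550]=a;c[:240,555:795]=b
cv2.imwrite('pics/crop1.png',c)
E
```

```text
(no output)
```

View pics/crop1.png

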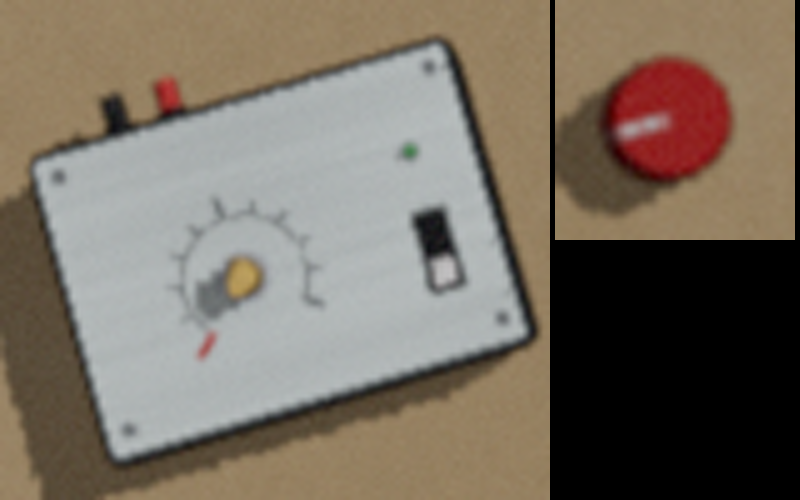

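Enlarged: the knob top centre is at pixel (396.0,254.8) with its pointer rim at (387.2,257). The spindle top is at (240.2,287) and the inner end of the red mark at (234.8,299). Plate corners are at (199,264), (280,240), (299,300) and (215,324.4).

```bash
python3 - <<'E'
from h import *
k=ray('top',396,254.8,.026);p=ray('top',387.2,257,.026);print('knob',k,p,np.hypot(*(p-k)[:2]),np.degrees(np.arctan2(*(p-k)[1::-1])))
s=ray('top',240.2,287.2,.072);m=ray('top',234.8,299,.052);print('sp',s,'mark',m,np.hypot(*(m-s)[:2]),np.degrees(np.arctan2(*(m-s)[1::-1])))
c=[ray('top',*q,.052) for q in((199,264),(280,240),(299,300),(215,324.4))]
for i in range(4): d=c[(i+1)%4]-c[i];print(c[i],np.hypot(*d[:2]),np.degrees(np.arctan2(d[1],d[0])))
for n in((351,232),(395,301)):print(ray('top',*n,.026))
o=bot.get_obs();print(cam('wrist',o)[1:])
# scene checks
print(proj('scene',k),proj('scene',s),proj('scene',s-[0,0,.02]))
E
```

```text
knob [0.55159581 0.03478963 0.026     ] [0.54798433 0.0510366  0.026     ] 0.016643527067972265 102.53231574347754
sp [0.49914651 0.31297253 0.072     ] mark [0.47907787 0.32567762 0.052     ] 0.02375226179348745 147.66283554833083
[0.5423917 0.3882921 0.052    ] 0.14924153937377835 -74.83769439459309
[0.58142646 0.24424584 0.052     ] 0.11160839513277222 -163.63977989365273
[0.47433712 0.21280851 0.052     ] 0.15291684980752474 104.62235928661708
[0.43573372 0.3607725  0.052     ] 0.11015105283641928 14.467759094390992
[0.59563874 0.11572157 0.026     ]
[0.46772429 0.03993392 0.026     ]
(array([[ 3.59268365e-01, -8.96820604e-01, -2.58145397e-01],
       [-9.33233931e-01, -3.45493157e-01, -9.85337961e-02],
       [-8.20329781e-04,  2.76310119e-01, -9.61068179e-01]]), array([ 0.2631052 , -0.48763574,  0.37185822]))
[np.float64(393.3816433311778), np.float64(305.85438734377624)] [np.float64(270.1350137953579), np.float64(232.1318197569978)] [np.float64(270.4538651487289), np.float64(241.72709240897817)]
```

>>> send_rows(linear=[[0.037, -0.027, 0], [0.037, -0.027, 0], [0.037, -0.027, 0], [0.037, -0.027, 0], [0.037, -0.027, 0], [0.037, -0.027, 0], [0.037, -0.027, 0], [0.037, -0.027, 0]], twist=[[0, 0, 0], [0, 0, 0], [0, 0, 0], [0, 0, 0], [0, 0, 0], [0, 0, 0], [0, 0, 0], [0, 0, 0]], gripper=[70, 70, 70, 70, 70, 70, 70, 70], grip_force=20)

```text
time: 1.1
ee_pos: [0.3968, -0.2038, 0.2451]
tcp_rot: [-180.0, 0.0, 21.1]
wrist_force: [0.6, -0.8, 0.0]
opening: 0.0599
grasp_force: 0.0
```

>>> send_rows(linear=[[0.037, -0.027, 0.01], [0.037, -0.027, 0.02], [0.037, -0.027, 0.02], [0.037, -0.027, 0.02], [0.037, -0.027, 0.02], [0.037, -0.027, 0.015], [0, 0, 0], [0, 0, 0]], twist=[[0, 0, 0], [0, 0, 0], [0, 0, 0], [0, 0, 0], [0, 0, 0], [0, 0, 0], [0, 0, 0], [0, 0, 0]], gripper=[70, 70, 70, 70, 70, 70, 70, 70])

```text
time: 2.1
ee_pos: [0.5449, 0.0256, 0.1401]
tcp_rot: [-180.0, 0.1, 21.1]
wrist_force: [0.1, -1.1, 0.1]
opening: 0.0598
grasp_force: 0.0
```

```bash
python3 - <<'E'
from h import *
o=snap('wrist','w1.png');print(o)
np.save('o1.npy',[*o['ee_pos'],*o['tcp_rot']])
print(proj('wrist',[.5516,.0348,.026],o))
E
```

```text
{'time': 2.1, 'q': array([ 2.69949133e+00,  3.59233593e+00, -3.01722108e+00,  8.34405804e+01,
       -1.58028859e-02,  1.61595991e+02]), 'qd': array([-1.06461433, -1.08918711,  0.03673815, -0.02906548,  0.03012483,
        0.03761255]), 'joint_efforts': array([ 1.17139924e+00, -4.95748293e+01,  4.66306579e+01, -1.13080472e-01,
        4.72620875e-02,  3.26682860e-02]), 'ee_pos': array([0.54486406, 0.02561546, 0.14011943]), 'tcp_rot': array([-1.79999165e+02,  5.25623311e-02,  2.11035077e+01]), 'wrist_force': array([ 0.09485957, -1.12248884,  0.11992657]), 'torque': array([-0.01082474,  0.04700973,  0.01582136]), 'grasp_force': 0.0, 'opening': 0.05979764935081848}
[np.float64(310.2502856773424), np.float64(220.287357926009)]
```

View pics/w1.png

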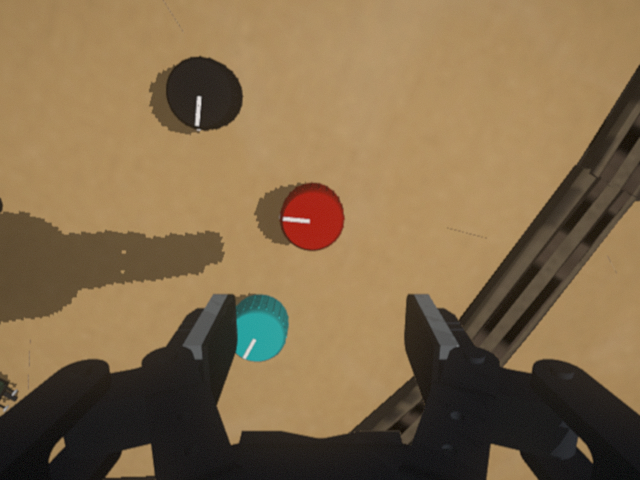

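The red knob's top centre is at about (312.5,219) and its pointer runs from (310,221) to (283,219).

```bash
python3 - <<'E'
from h import *
a=np.load('o1.npy');o=dict(ee_pos=a[:3],tcp_rot=a[3:])
im=cv2.imread('pics/raw_w1.png');hsv=cv2.cvtColor(im,cv2.COLOR_BGR2HSV)
red=(((hsv[...,0]<8)|(hsv[...,0]>172))&(hsv[...,1]>170)).astype(np.uint8);red[:170]=0;red[270:]=0;red[:,:260]=0;red[:,360:]=0
cs=max(cv2.findContours(red,0,2)[0],key=cv2.contourArea);print(cv2.boundingRect(cs))
# fit: project top+bottom circles hull, match silhouette
from scipy.optimize import minimize
t=np.linspace(0,2*np.pi,60)
def sil(x,y):
    return cv2.convexHull(np.float32([proj('wrist',[x+.019*np.cos(q),y+.019*np.sin(q),z],o) for z in(0,.026) for q in t]))
def cost(p):
    m=np.zeros(red.shape,np.uint8);cv2.fillPoly(m,[np.int32(np.round(sil(*p)*16))],1,shift=4);h=np.zeros_like(m);cv2.fillPoly(h,[cv2.convexHull(cs)],1);return (m!=h).sum()
r=minimize(cost,ray('wrist',312.5,219,.026,o)[:2],method='Nelder-Mead',options=dict(initial_simplex=ray('wrist',312.5,219,.026,o)[:2]+np.array([[0,0],[.003,0],[0,.003]])));print(r.x,r.fun,proj('wrist',[*r.x,.026],o))
w=((hsv[...,1]<90)&(hsv[...,2]>150)).astype(np.uint8);w[:200]=0;w[240:]=0;w[:,:275]=0;w[:,345:]=0
ys,xs=np.nonzero(w);P=np.array([ray('wrist',u,v,.026,o)[:2] for u,v in zip(xs,ys)]);d=P-r.x;print(len(P),np.degrees(np.arctan2(*d.mean(0)[::-1])),np.hypot(*d.T).min(),np.hypot(*d.T).max())
c=P-P.mean(0);v=np.linalg.svd(c)[2][0];print(np.degrees(np.arctan2(v[1],v[0])))
E
```

```text
(281, 183, 63, 67)Traceback (most recent call last):
  File "<stdin>", line 13, in <module>
    res = _minimize_neldermead(fun, x0, args, callback, bounds=bounds,
                               **options)
    fxr = func(xr)
    fx = function(np.copy(x), *(wrapper_args + args))
  File "<stdin>", line 12, in cost
  File "<stdin>", line 10, in sil
  File "h.py", line 20, in proj
    c,Rm,t=cam(n,o); q=Rm.T@(np.array(p)-t); return [c['fx']*q[0]/q[2]+c['cx'],c['fy']*q[1]/q[2]+c['cy']]
           ~~~^^^^^
  File "h.py", line 10, in cam
    c=get_calibration(n)
ValueError: time passes only in moves, steps and waits
```

```bash
sed -i 's/^def cam(/import functools\nget_calibration=functools.cache(get_calibration)\ndef cam(/' h.py
python3 - <<'E'
from h import *
a=np.load('o1.npy');o=dict(ee_pos=a[:3],tcp_rot=a[3:])
im=cv2.imread('pics/raw_w1.png');hsv=cv2.cvtColor(im,cv2.COLOR_BGR2HSV)
red=(((hsv[...,0]<8)|(hsv[...,0]>172))&(hsv[...,1]>170)).astype(np.uint8);red[:170]=0;red[270:]=0;red[:,:260]=0;red[:,360:]=0
cs=max(cv2.findContours(red,0,2)[0],key=cv2.contourArea)
from scipy.optimize import minimize
t=np.linspace(0,2*np.pi,60)
def sil(x,y):
    return cv2.convexHull(np.float32([proj('wrist',[x+.019*np.cos(q),y+.019*np.sin(q),z],o) for z in(0,.026) for q in t]))
h=np.zeros_like(red);cv2.fillPoly(h,[cv2.convexHull(cs)],1)
def cost(p):
    m=np.zeros(red.shape,np.uint8);cv2.fillPoly(m,[np.int32(np.round(sil(*p)*16))],1,shift=4);return (m!=h).sum()
x0=ray('wrist',312.5,219,.026,o)[:2]
r=minimize(cost,x0,method='Nelder-Mead',options=dict(initial_simplex=x0+np.array([[0,0],[.003,0],[0,.003]])));print(r.x,r.fun,h.sum(),proj('wrist',[*r.x,.026],o))
w=((hsv[...,1]<90)&(hsv[...,2]>150)).astype(np.uint8);w[:200]=0;w[240:]=0;w[:,:275]=0;w[:,345:]=0
ys,xs=np.nonzero(w);P=np.array([ray('wrist',u,v,.026,o)[:2] for u,v in zip(xs,ys)]);d=P-r.x;print(len(P),np.degrees(np.arctan2(*d.mean(0)[::-1])),np.hypot(*d.T).min(),np.hypot(*d.T).max())
c=P-P.mean(0);v=np.linalg.svd(c)[2][0];print(np.degrees(np.arctan2(v[1],v[0])))
E
```

```text
[0.55258247 0.03431886] 337.0 3344 [np.float64(311.62158928637865), np.float64(219.0464759859878)]
117 113.00518686930987 0.0015246461286653 0.01666824688423093
-74.19362582223071
```

>>> send_rows(linear=[[0.0104, -0.0055, 0], [0, 0, 0.01], [0, 0, 0.01], [0, 0, 0.01], [0, 0, 0.01], [0, 0, 0.01], [0, 0, 0.01], [0, 0, 0]], twist=[[0, 0, 0], [0, 0, -0.98], [0, 0, -0.98], [0, 0, -0.98], [0, 0, -0.98], [0, 0, -0.98], [0, 0, -0.99], [0, 0, 0]], gripper=[70, 70, 70, 70, 70, 70, 70, 70])

```text
time: 3.15
ee_pos: [0.5528, 0.0344, 0.0801]
tcp_rot: [-180.0, 0.0, 79.9]
wrist_force: [-0.0, -0.3, 0.0]
opening: 0.0597
grasp_force: 0.0
```

>>> send_rows(linear=[[0, 0, 0.025], [0, 0, 0.025], [0, 0, 0.012], [0, 0, 0], [0, 0, 0], [0, 0, 0], [0, 0, 0], [0, 0, 0]], twist=[[0, 0, 0], [0, 0, 0], [0, 0, 0], [0, 0, 0], [0, 0, 0], [0, 0, 0], [0, 0, 0], [0, 0, 0]], gripper=[70, 70, 70, 60, 40, 30, 30, 30], grip_force=22)

```text
time: 4.15
ee_pos: [0.5537, 0.0347, 0.0195]
tcp_rot: [179.9, -0.0, 80.0]
wrist_force: [-0.3, 0.0, 6.2]
opening: 0.0367
grasp_force: 22.8
```

>>> send_rows(linear=[[0, 0, -0.02], [0, 0, -0.035], [0, 0, -0.035], [0, 0, -0.02], [0, 0, -0.02], [0, 0, 0], [0, 0, 0], [0, 0, 0]], twist=[[0, 0, 0], [0, 0, 0], [0, 0, 0.7], [0, 0, 0.8], [0, 0, 0.8], [0, 0, 0.7], [0, 0, 0], [0, 0, 0]], gripper=[30, 30, 30, 30, 30, 30, 30, 30])

```text
time: 5.15
ee_pos: [0.5527, 0.0346, 0.1479]
tcp_rot: [-180.0, 0.0, 50.1]
wrist_force: [-0.3, -0.9, -0.1]
opening: 0.037
grasp_force: 22.4
```

>>> send_rows(linear=[[0.0197, -0.0365, 0], [0.0197, -0.0365, 0], [0.0197, -0.0365, 0], [0.0197, -0.0365, 0], [0.0197, -0.0365, 0], [0.0197, -0.0365, 0], [0, 0, 0], [0, 0, 0]], twist=[[0, 0, 0], [0, 0, 0], [0, 0, 0], [0, 0, 0], [0, 0, 0], [0, 0, 0], [0, 0, 0], [0, 0, 0]], gripper=[30, 30, 30, 30, 30, 30, 30, 30])

```text
time: 6.15
ee_pos: [0.4612, 0.2658, 0.148]
tcp_rot: [180.0, 0.0, 50.1]
wrist_force: [0.5, -0.4, -1.4]
opening: 0.0368
grasp_force: 22.4
```

```bash
python3 - <<'E'
from h import *
o=snap('wrist','w2.png');print(o)
np.save('o2.npy',[*o['ee_pos'],*o['tcp_rot']])
print(proj('wrist',[.4991,.313,.072],o))
E
```

```text
{'time': 6.15, 'q': array([ 2.99636136e+01,  1.73258157e+00, -4.07409766e+00,  8.42244318e+01,
       -1.42859971e-02,  1.59900786e+02]), 'qd': array([-1.20918328, -0.11270135, -0.11402541,  0.02077694,  0.06312821,
        0.37959818]), 'joint_efforts': array([ 1.20467529e+00, -4.92396283e+01,  4.74569106e+01, -1.27030973e-02,
        5.18319220e-02,  1.39380817e-02]), 'ee_pos': array([0.46115888, 0.26578186, 0.1480346 ]), 'tcp_rot': array([1.79997275e+02, 3.41256434e-02, 5.00628304e+01]), 'wrist_force': array([ 0.47419097, -0.36632254, -1.3550818 ]), 'torque': array([-0.01827793, -0.00914905, -0.00553122]), 'grasp_force': 22.435891224449733, 'opening': 0.03678063113030473}
[np.float64(318.11670038240794), np.float64(133.89896403197213)]
```

View pics/w2.png

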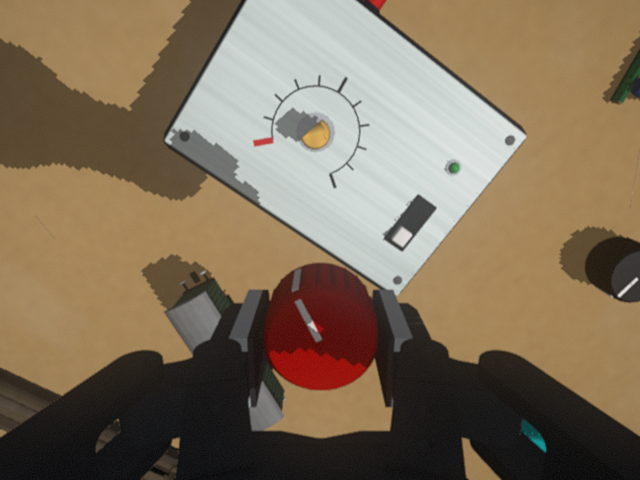

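The spindle is at about (317,134), as predicted, and the OFF mark is the red tick at about (263,142). The held knob's top is centred at about (322,335), with the pointer running to (297,302).

```bash
python3 - <<'E'
from h import *
im=cv2.imread('pics/raw_w2.png')
a=cv2.resize(im[100:165,245:345],None,fx=4.5,fy=4.5,interpolation=cv2.INTER_CUBIC)
a=cv2.resize(im[105:155,250:340],None,fx=5,fy=5,interpolation=cv2.INTER_CUBIC)
s=cv2.resize(im[114:156,298:338],None,fx=7,fy=7,interpolation=cv2.INTER_CUBIC)
k=cv2.resize(im[258:396,256:390],None,fx=2.5,fy=2.5,interpolation=cv2.INTER_CUBIC)
c=np.zeros((600,800,3),np.uint8);c[:250,:450]=a;c[255:255+294,:280]=s;c[:k.shape[0],455:455+k.shape[1]]=cv2.convertScaleAbs(k,alpha=1.5);cv2.imwrite('pics/crop2.png',c)
E
```

```text
(no output)
```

View pics/crop2.png

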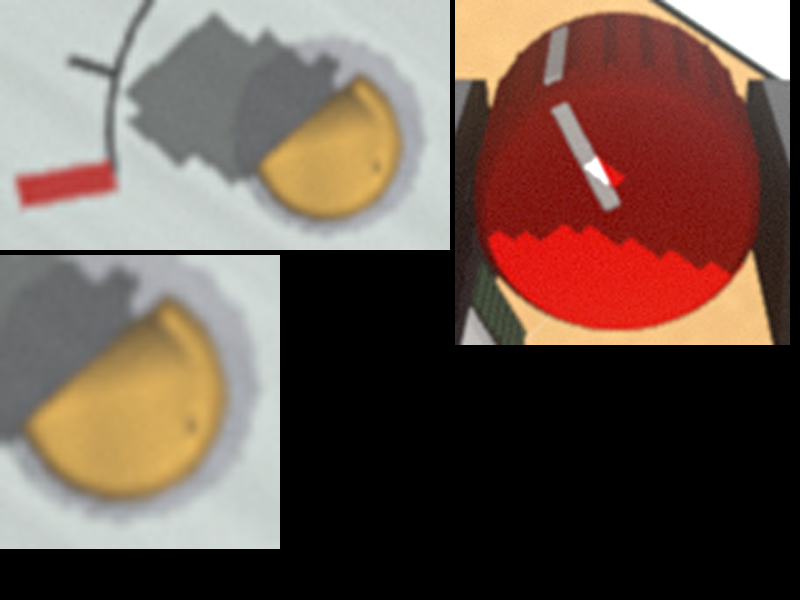

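The flat is clearly visible. Its chord runs from (302,138.7) to (321.6,120.1), the spindle centre is at (316.1,134.2), and the inner end of the mark is at (273,140). The knob pointer runs from (298,300) to (318.8,340.8), and the knob's top edges are at x=264.4 and 378, bottom y=389.

```bash
python3 - <<'E'
from h import *
a=np.load('o2.npy');o=dict(ee_pos=a[:3],tcp_rot=a[3:])
A=lambda d:np.degrees(np.arctan2(d[1],d[0]))
W=lambda u,v,z:ray('wrist',u,v,z,o)
for dz in (0,.004,.008):
    s=W(316.1,134.2,.068+dz);m=W(273,140,.048+dz);p,q=W(302,138.7,.068+dz),W(321.6,120.1,.068+dz)
    print('sp',s[:2],'off',A(m-s),np.hypot(*(m-s)[:2]),'flat',(A(p-q)-90)%360,'chord',np.hypot(*(p-q)[:2]))
    print([W(u,v,.048+dz)[:2].round(4) for u,v in((166,138),(526,134),(398,293),(362,0))])
p,q=W(298,300,.1545),W(318.8,340.8,.1545);print('ptr',A(p-q),'len',np.hypot(*(p-q)[:2]))
tcp=o['ee_pos'];print('tcp px',proj('wrist',[tcp[0],tcp[1],.1545],o),A(p-tcp),np.hypot(*(p-tcp)[:2]),np.hypot(*(W(264.4,335,.1545)-W(378,335,.1545))[:2]), 'bottom',np.hypot(*(W(321,389,.1545)-tcp)[:2]))
E
```

```text
sp [0.49814043 0.31337157] off 149.86670398487271 0.022960455995570724 flat 92.57082384749265 chord 0.012596783047408867
[array([0.4363, 0.3614]), array([0.5808, 0.243 ]), array([0.4761, 0.2143]), array([0.5544, 0.3464])]
sp [0.49829602 0.31349624] off 149.90827262837485 0.022562509184231933 flat 92.57082384749276 chord 0.012353564275638187
[array([0.4376, 0.3606]), array([0.5795, 0.2443]), array([0.4766, 0.2161]), array([0.5536, 0.346 ])]
sp [0.49845162 0.3136209 ] off 149.95133391107584 0.022164574675440477 flat 92.57082384749253 chord 0.01211034550386745
[array([0.4388, 0.3599]), array([0.5782, 0.2457]), array([0.4772, 0.218 ]), array([0.5527, 0.3455])]
ptr 74.45645192646141 len 0.015441321588650924
tcp px [np.float64(320.9719393836518), np.float64(342.8104533998495)] 75.61505120586327 0.01637955967755222 0.03581793793739381 bottom 0.01701025405913406
```

>>> send_rows(linear=[[0.03, -0.0011, 0], [0.0304, -0.0011, 0], [0, 0, 0.015], [0, 0, 0.015], [0, 0, 0.014], [0, 0, 0], [0, 0, 0]], twist=[[0, 0, 0], [0, 0, 0], [0, 0, -0.9], [0, 0, 0], [0, 0, 0], [0, 0, 0], [0, 0, 0]], gripper=[30, 30, 30, 30, 30, 30, 30])

```text
time: 7.08
ee_pos: [0.4985, 0.3135, 0.1048]
tcp_rot: [180.0, -0.0, 58.9]
wrist_force: [0.2, 0.2, -0.3]
opening: 0.0369
grasp_force: 22.4
```

>>> send_rows(linear=[[0, 0, 0.002], [0, 0, 0.002], [0, 0, 0.002], [0, 0, 0.002], [0, 0, 0]], twist=[[0, 0, 0], [0, 0, 0], [0, 0, 0], [0, 0, 0], [0, 0, 0]], gripper=[30, 30, 30, 30, 30])

```text
time: 7.7
ee_pos: [0.4983, 0.3136, 0.096]
tcp_rot: [-180.0, 0.0, 59.0]
wrist_force: [-0.7, 0.2, -0.3]
opening: 0.0368
grasp_force: 22.4
```

>>> send_rows(linear=[[0, 0, 0.0015], [0, 0, 0.0015], [0, 0, 0]], twist=[[0, 0, 0], [0, 0, 0], [0, 0, 0]], gripper=[30, 30, 30])

```text
time: 8.07
ee_pos: [0.4983, 0.3136, 0.0931]
tcp_rot: [-180.0, 0.0, 59.0]
wrist_force: [-0.3, 0.0, -1.8]
opening: 0.0369
grasp_force: 22.4
```

>>> send_rows(linear=[[0, 0, 0.001], [0, 0, 0.001], [0, 0, 0]], twist=[[0, 0, 0], [0, 0, 0], [0, 0, 0]], gripper=[30, 30, 30])

```text
time: 8.45
ee_pos: [0.4984, 0.3136, 0.0912]
tcp_rot: [-180.0, 0.0, 59.0]
wrist_force: [0.5, -1.1, -1.3]
opening: 0.0367
grasp_force: 22.4
```

>>> send_rows(linear=[[0, 0, 0.001], [0, 0, 0.001], [0, 0, 0]], twist=[[0, 0, 0], [0, 0, 0], [0, 0, 0]], gripper=[30, 30, 30])

```text
time: 8.82
ee_pos: [0.4986, 0.3137, 0.0893]
tcp_rot: [180.0, -0.0, 59.0]
wrist_force: [1.4, 0.2, -1.6]
opening: 0.037
grasp_force: 22.5
```

>>> send_rows(linear=[[0, 0, 0.001], [0, 0, 0]], twist=[[0, 0, 0], [0, 0, 0]], gripper=[30, 30])

```text
time: 9.07
ee_pos: [0.4986, 0.3137, 0.0883]
tcp_rot: [180.0, -0.0, 59.0]
wrist_force: [1.8, 0.6, 0.5]
opening: 0.0368
grasp_force: 22.5
```

>>> send_rows(linear=[[0, 0, 0.001], [0, 0, 0]], twist=[[0, 0, 0], [0, 0, 0]], gripper=[30, 30])

```text
time: 9.32
ee_pos: [0.4986, 0.3138, 0.0877]
tcp_rot: [180.0, -0.0, 59.0]
wrist_force: [2.7, 1.0, 2.1]
opening: 0.037
grasp_force: 22.8
```

>>> send_rows(linear=[[0, 0, 0.001], [0, 0, 0]], twist=[[0, 0, 0], [0, 0, 0]], gripper=[30, 30])

```text
time: 9.57
ee_pos: [0.4987, 0.3138, 0.087]
tcp_rot: [180.0, -0.1, 59.0]
wrist_force: [-0.2, -0.3, 5.9]
opening: 0.0369
grasp_force: 23.1
```

>>> send_rows(linear=[[0, 0, 0], [0, 0, 0], [0, 0, 0], [0, 0, 0]], twist=[[0, 0, -0.15], [0, 0, -0.15], [0, 0, -0.15], [0, 0, 0]], gripper=[30, 30, 30, 30])

```text
time: 10.07
ee_pos: [0.4987, 0.3138, 0.087]
tcp_rot: [180.0, -0.1, 63.5]
wrist_force: [0.9, -0.5, 6.7]
opening: 0.0367
grasp_force: 23.0
```

>>> send_rows(linear=[[0, 0, 0], [0, 0, 0], [0, 0, 0], [0, 0, 0]], twist=[[0, 0, -0.15], [0, 0, -0.15], [0, 0, -0.1], [0, 0, 0]], gripper=[30, 30, 30, 30])

```text
time: 10.58
ee_pos: [0.4983, 0.3144, 0.0862]
tcp_rot: [-180.0, -0.1, 67.5]
wrist_force: [0.6, 5.4, 1.8]
opening: 0.0371
grasp_force: 22.6
```

>>> send_rows(linear=[[0.0006, 0, 0.001], [0, 0, 0.001], [0, 0, 0]], twist=[[0, 0, 0], [0, 0, 0], [0, 0, 0]], gripper=[30, 30, 30])

```text
time: 10.95
ee_pos: [0.4983, 0.3146, 0.0839]
tcp_rot: [-179.9, -0.0, 67.5]
wrist_force: [0.6, 5.9, -0.9]
opening: 0.0367
grasp_force: 22.5
```

>>> send_rows(linear=[[0.0008, 0, 0.001], [0, 0, 0.001], [0, 0, 0]], twist=[[0, 0, 0], [0, 0, 0], [0, 0, 0]], gripper=[30, 30, 30])

```text
time: 11.32
ee_pos: [0.4987, 0.3148, 0.0819]
tcp_rot: [-180.0, 0.0, 67.5]
wrist_force: [-0.2, 3.1, -2.4]
opening: 0.0371
grasp_force: 22.4
```

```bash
python3 -c "
from h import *
o=bot.get_obs();print(o['wrist_force'],o['torque'],o['ee_pos'])"
```

```text
[-0.20964622  3.13409635 -2.40231154] [ 0.70406621  0.01265131 -0.0694748 ] [0.49872104 0.31484846 0.08189449]
```

>>> send_rows(linear=[[0.0004, 0, 0.001], [0, 0, 0.001], [0, 0, 0.001], [0, 0, 0]], twist=[[0, 0, 0], [0, 0, 0], [0, 0, 0], [0, 0, 0]], gripper=[30, 30, 30, 30])

```text
time: 11.82
ee_pos: [0.499, 0.3151, 0.0791]
tcp_rot: [-180.0, 0.0, 67.5]
wrist_force: [0.7, 1.0, -1.0]
opening: 0.037
grasp_force: 22.4
```

>>> send_rows(linear=[[0, 0, 0.001], [0, 0, 0.001], [0, 0, 0]], twist=[[0, 0, 0], [0, 0, 0], [0, 0, 0]], gripper=[30, 30, 30])

```text
time: 12.2
ee_pos: [0.4991, 0.3153, 0.0773]
tcp_rot: [180.0, 0.0, 67.5]
wrist_force: [-1.7, -0.5, 0.1]
opening: 0.0367
grasp_force: 22.5
```

>>> send_rows(linear=[[0, 0, 0.001], [0, 0, 0]], twist=[[0, 0, 0], [0, 0, 0]], gripper=[30, 30])

```text
time: 12.45
ee_pos: [0.4991, 0.3153, 0.0768]
tcp_rot: [180.0, -0.0, 67.5]
wrist_force: [-1.5, -1.8, 4.6]
opening: 0.0365
grasp_force: 23.0
```

>>> send_rows(linear=[[0, 0, 0.001], [0, 0, 0]], twist=[[0, 0, 0], [0, 0, 0]], gripper=[30, 30])

```text
time: 12.7
ee_pos: [0.4992, 0.3153, 0.0763]
tcp_rot: [180.0, -0.0, 67.5]
wrist_force: [-5.1, -3.0, 8.9]
opening: 0.0367
grasp_force: 23.3
```

>>> send_rows(linear=[[0, 0, 0.001], [0, 0, 0]], twist=[[0, 0, 0], [0, 0, 0]], gripper=[30, 30])

```text
time: 12.95
ee_pos: [0.4992, 0.3153, 0.0759]
tcp_rot: [180.0, -0.1, 67.5]
wrist_force: [-3.4, -3.0, 12.3]
opening: 0.0372
grasp_force: 23.7
```

>>> send_rows(linear=[[-0.0004, 0, -0.002], [0, -0.00014, 0], [0, -0.00014, 0], [0, -0.00014, 0], [0, -0.00014, 0], [0, 0, 0]], twist=[[0, 0, 0], [0, 0, -0.4], [0, 0, -0.4], [0, 0, -0.4], [0, 0, -0.4], [0, 0, 0]], gripper=[30, 30, 30, 30, 30, 30])

```text
time: 13.7
ee_pos: [0.4986, 0.3156, 0.0768]
tcp_rot: [180.0, -0.1, 83.5]
wrist_force: [-1.3, 1.8, 5.2]
opening: 0.0371
grasp_force: 22.9
```

```bash
python3 -c "
from h import *
o=bot.get_obs();print(o['wrist_force'],o['torque'],o['ee_pos'])"
```

```text
[-1.28967236  1.76282344  5.23415281] [ 0.37483236  0.38914752 -0.02351065] [0.49858318 0.31559507 0.07681145]
```

Forces are low. I'll turn another 28 degrees.

>>> send_rows(linear=[[0, -0.00014, 0], [0, -0.00014, 0], [0, -0.00014, 0], [0, -0.00014, 0], [0, -0.00014, 0], [0, -0.00014, 0], [0, -0.00014, 0], [0, 0, 0]], twist=[[0, 0, -0.4], [0, 0, -0.4], [0, 0, -0.4], [0, 0, -0.4], [0, 0, -0.4], [0, 0, -0.4], [0, 0, -0.4], [0, 0, 0]], gripper=[30, 30, 30, 30, 30, 30, 30, 30])

```text
time: 14.7
ee_pos: [0.4977, 0.3155, 0.0767]
tcp_rot: [179.9, -0.0, 111.4]
wrist_force: [-1.4, 2.3, 4.3]
opening: 0.0366
grasp_force: 23.0
```

```bash
python3 - <<'E'
from h import *
o=snap('wrist','w3.png',(180,180,480,400),2.6);print(o['wrist_force'],o['torque'],o['ee_pos'],o['tcp_rot'])
np.save('o3.npy',[*o['ee_pos'],*o['tcp_rot']])
E
```

```text
[-1.35153656  2.28675137  4.3274241 ] [0.66320272 0.30515794 0.0309529 ] [0.49769631 0.31550307 0.07674408] [ 1.79936170e+02 -4.54774703e-02  1.11379146e+02]
```

View pics/w3.png

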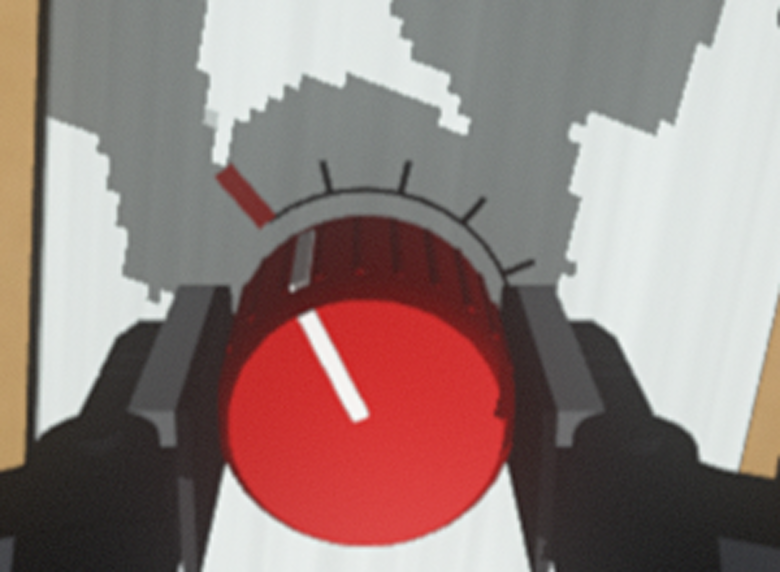

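Picture: the knob is seated and has not slipped in the jaws. The pointer runs from (297,301) to (319,341) and the OFF mark's inner end is at (283,265), so about 14° remain.

>>> send_rows(linear=[[0, -0.00014, 0], [0, -0.00014, 0], [0, -0.00014, 0], [0, -7e-05, 0], [0, 0, 0], [0, 0, 0]], twist=[[0, 0, -0.4], [0, 0, -0.4], [0, 0, -0.4], [0, 0, -0.2], [0, 0, 0], [0, 0, 0]], gripper=[30, 30, 30, 30, 30, 30])

```text
time: 15.5
ee_pos: [0.4972, 0.3153, 0.0767]
tcp_rot: [179.9, -0.0, 125.3]
wrist_force: [-2.2, 3.1, 5.7]
opening: 0.0368
grasp_force: 23.0
```

>>> send_rows(linear=[[0, 0, 0], [0, 0, 0], [0, 0, 0], [0, 0, -0.01], [0, 0, -0.02], [0, 0, -0.04], [0, 0, 0], [0, 0, 0]], twist=[[0, 0, 0], [0, 0, 0], [0, 0, 0], [0, 0, 0], [0, 0, 0], [0, 0, 0], [0, 0, 0], [0, 0, 0]], gripper=[50, 65, 65, 65, 65, 65, 65, 65])

```text
time: 16.5
ee_pos: [0.497, 0.3148, 0.1463]
tcp_rot: [180.0, 0.0, 125.5]
wrist_force: [-0.3, 0.1, -0.1]
opening: 0.0554
grasp_force: 0.0
```

```bash
python3 - <<'E'
from h import *
o=snap('wrist','w4.png',(220,120,420,270),4);print(o['wrist_force'],o['ee_pos'],o['tcp_rot'])
np.save('o4.npy',[*o['ee_pos'],*o['tcp_rot']])
E
```

```text
[-0.30703009  0.13987195 -0.086585  ] [0.4970486  0.31477342 0.14630484] [1.79988303e+02 4.70498791e-03 1.25463412e+02]
```

View pics/w4.png

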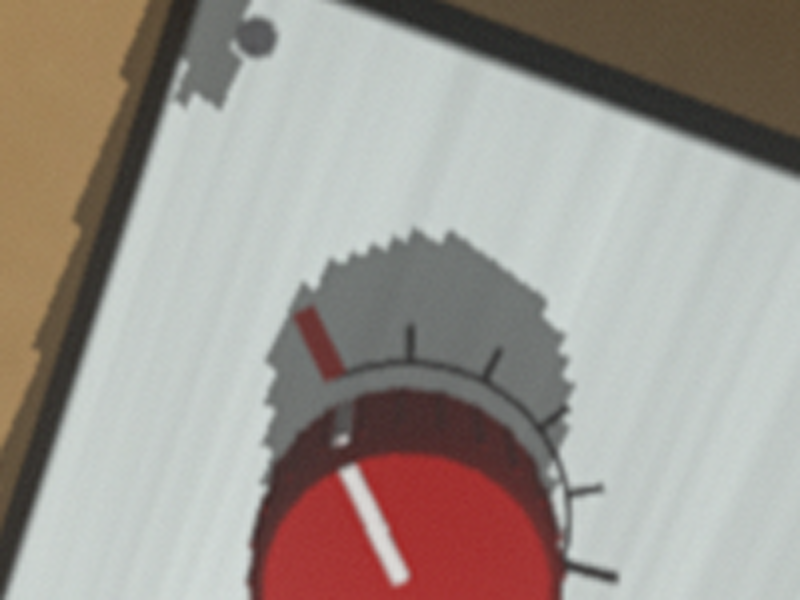

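The pointer runs from (307,237.5) to (320,265) and the OFF mark's inner end is at (304,214.5), so the knob is seated and lined up. A numeric check comes next, then hand-in if it passes.

```bash
python3 - <<'E'
from h import *
a=np.load('o4.npy');o=dict(ee_pos=a[:3],tcp_rot=a[3:])
A=lambda d:np.degrees(np.arctan2(d[1],d[0]))
p,q=ray('wrist',307,237.5,.082,o),ray('wrist',320,265,.082,o);m=ray('wrist',304,214.5,.054,o)
an=A(p-q);s=np.array([.4985,.3137]);r=s+.019*np.array([np.cos(np.radians(an)),np.sin(np.radians(an))])
print(an,A(m[:2]-s),np.hypot(*(m[:2]-s)),np.hypot(*(m[:2]-r)),p,m)
E
```

```text
149.43789268800361 149.61829397488984 0.022124721699811462 0.003125388471856821 [0.48394551 0.32267418 0.082     ] [0.47941355 0.32488976 0.054     ]
```

```bash
python3 -c "
from workcell import ticket
print(ticket.job_done())"
```

```text
the job is handed in; nothing more can be done
None
```

The red knob is home on the spindle and released, its pointer about 3 mm from the OFF mark by wrist camera; wrist force read at most about 13 N at the controller, and the job is handed in (no verdict returned).

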